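# Seat the filter retainer in the sterilisation container lid

### The arm

A 6-joint arm with a two-finger parallel gripper is mounted at the origin on the work surface. World frame = base frame: x ahead of the robot, y to its left, z up, the work surface at z = 0. Lengths are in m, angles in rad, forces in N, time in s.
With the tool pointing down it reaches from about 0.375 to 0.9 m from the base axis. Payload 3.1 kg.
Tool frame: the origin (TCP) lies at the very end of the fingers, on their centre line; the grasp point (between the pads) lies 19 mm behind it (manip.tcp_to_grasp is the distance from the TCP to the grasp point, in m); z points along the fingers, y is the line along which they close (so a half turn about z gives the same grasp; the last joint's range is limited). The gripper opens to 85 mm and grips with 20 to 120 N. Pads are 22 mm wide; open, the fingers measure 114 mm over their backs; the gripper's body (76 mm by 85 mm) begins 54 mm behind the grasp point. The pads swing forward as they close: fully open they stand 13 mm farther back than shut.
Start: joints at [0.939, 0.527, 1.433, -0, 1.181, -0.178], TCP at [0.274, 0.562, 0.194] pointing down, gripper open.
Joint ranges: [-3.08, 3.08], [-0.75, 2.2], [0.22, 2.44], [-1.43, 4.57], [0, 2.65], [-2.85, 2.85]. Speed limits (rad/s): [2.79, 2.79, 3.14, 3.14, 3.14, 3.14].

### API

Orientations are given as a unit quaternion [x, y, z, w].
In Python, from station import manip gives the robot as it stands. The module is installed in compiled form; this text tells all that it offers.
- The arm moves only by the tool step_arm, never from a script. Its argument "commands" is one flat list of numbers, 6 for each row, row after row: the shift along the tool's x, y, z in m, then the turn, a rotation vector about the tool's x, y, z in degrees. A call has exactly 10 rows; each row is the pose to reach, as a shift and turn from the pose commanded when the call began, along the tool's axes at that moment; what a row does not reach only later rows make up. A row lasts 1/10 s, in which the tool goes at most 50 mm and 8.59 degrees, less where a joint would pass 70% of its speed; a pose out of reach is approached as far as the arm can. A call with a gripper value outside its range is refused whole. "jaw" is the opening in per cent of the stroke, from 0 (shut) to 100 (fully open), set as the call begins (left out, the last holds). The fingers move at their own pace and stop on an object; "grip_force" is the grip in N (left out, the last holds). Time passes only in rows, so rows that repeat a pose let the fingers close, or fill a call up. It gives the time, the measured TCP pose, the force, the opening and the grip force at its end, in the units of the state.
- manip.sense(): the state, without advancing time (a new reading comes with each control period).
- manip.snapshot(name): name is "scene" or "side" or "wrist"; returns a dict with "pixels" (420x560x3 uint8, blue, green, red), "fx", "fy", "cx", "cy" (pixels), "R" (3x3) and "t" (3): a world point X has camera coordinates R X + t; the wrist camera has in their place "mount" (4x4, takes a point from camera to tool coordinates, whose origin is the TCP and whose axes are the flange's). Camera axes: x right, y down, z forward; pixel columns grow to the right and rows downward; lengths in m; the calibration is good to about 2 mm. A picture is of the moment at which its call begins: read the wrist's pose just before it. There is no depth.
- manip.sign_off(): hands the job in; it is judged then, once.
The state is a dict: "t": time; "q": joint angles; "qd": joint speeds; "tau": joint torques, N m; "tcp_pos": TCP position; "tool_rot": TCP orientation; "force": force on the tool from outside, world axes, zero at the start; "ft_torque": the same for the moment, N m; "finger_gap": opening from 0.0 (shut) to 1.0 (fully open); "gripper_force": force on a finger pad.
Only numpy, scipy, OpenCV 4.12 (cv2) and the standard library are available. Lean on these libraries where they do the work, as an engineer would, in place of code of your own. Each camera call takes 0.05 s, during which the arm holds its last target. There are 200 camera calls.

### The job

Pick up the round filter retainer by its fin and put it into the round well of the container lid. Turn it gently until all five holes line up with the five studs, lower it over them until it lies flat on the floor of the well, and let go of it there. Never push, twist or drop it against the lid with more than 40 N, and do not disturb the bottle, can and bowl.

Things in the scene. Friction and masses are not known exactly. Their poses are not given: they have to be found in the camera images.
- retainer: Loose filter retainer, 0.18-0.35 kg: flat steel disc, 120 mm diameter, 6 mm thick, with a black fin on top to hold it by; lies on the table, fin up. Origin: centre of the underside, z up. Five equal round through holes, 12.5 mm wide, on a circle of 45 mm radius, the first on the retainer's +x axis, the others every 72 degrees.
- fin (a point): Middle of the fin's top edge, on the disc's axis 52 mm above the retainer's origin. The fin is 50 mm long (along the retainer's x), 12 mm thick (along its y) and stands 46 mm above the disc. Same axes as the retainer.
- lid: Aluminium container lid lying inside up, held fast on the table: 250 mm (its x) by 200 mm (its y), rim 24 mm high. Origin: centre of its underside. In its middle is the round filter well with five studs. Its yaw says nothing about the angle of the studs, which differs from lid to lid and is not measured: see it or find it by feel. The studs do not turn.
- well (a point): Centre of the well's floor, 12 mm above the table; axes of the lid. Round collar, bore 123 mm, flaring to 131 mm over its top 4 mm. On the floor five upright steel studs, 9 mm thick, every 72 degrees on a circle of 45 mm radius: straight for 8.5 mm, then tapering to a 4 mm tip 13 mm above the floor. The seated retainer's origin lies on this point.
- mouth (a point): Centre of the well's mouth, level with the collar's top edge, 22 mm above the floor. With its holes off the studs the retainer rests on the stud tips, underside 13 mm above the floor and rim already inside the bore; turning it by at most 72 degrees either way brings it into line, and it can go down.
- pump_bottle: Bystander: amber bottle with a white cap, 64 mm in diameter, 150 mm tall. Origin: centre of its underside.
- spray_can: Bystander: can with a paper label, 52 mm in diameter, 180 mm tall. Origin: centre of its underside.
- bowl: Bystander: steel bowl, 120 mm wide at the rim, 50 mm tall. Origin: centre of its underside.

How it is judged:
By the outcome, as a careful person would: the job done as asked, in the order asked, and still so for the second after the job is handed in, with the robot touching nothing.
It also fails if it takes over 72 s, if anything falls off the work surface, if the arm or the gripper's body presses on something with over 40 N, if the wrist force passes 120 N, or if a joint passes its speed limit or range.

## Working session

There is one attempt and no reset: what is moved stays moved. The work goes in short steps, Python scripts to look and compute and a tool call to move; the robot and the scene stay as the last step left them, time stands still between calls to the robot, and variables do not carry over. Pictures are saved under pics/ and viewed, at most 10 in all, crops included, and the job is handed in when it is done.

Besides the shell and the picture viewer there is one more tool, called after ">>>" as name(argument=value, ...), one argument or row to a line, values as JSON. step_arm: Moves the arm, as the interface text tells. Its arguments: {"type":"object","properties":{"commands":{"type":"array","items":{"type":"number"}},"jaw":{"type":"number"},"grip_force":{"type":"number"}},"required":["commands"]}

```bash
mkdir -p pics
cat > h.py <<'E'
import numpy as np, cv2
from station import manip
from scipy.spatial.transform import Rotation as Ro
def snap(n,f):
    s=manip.sense(); d=manip.snapshot(n); d['s']=s
    cv2.imwrite('pics/'+f,d['pixels'])
    import pickle; pickle.dump({k:d[k] for k in d if k!='pixels'},open('pics/'+f+'.pkl','wb'))
    return d
def ray(d,u,v):
    c=np.array([(u-d['cx'])/d['fx'],(v-d['cy'])/d['fy'],1.])
    if 'mount' in d and d['mount'] is not None:
        M=np.array(d['mount']); W=Ro.from_quat(d['s']['tool_rot']).as_matrix()
        o=W@M[:3,3]+np.array(d['s']['tcp_pos']); return o,W@M[:3,:3]@c
    R=np.array(d['R']);t=np.array(d['t']); return -R.T@t,R.T@c
def at(d,u,v,z):
    o,r=ray(d,u,v); return o+r*(z-o[2])/r[2]
def load(f):
    import pickle; return pickle.load(open('pics/'+f+'.pkl','rb'))
E
python3 - <<'E'
from h import *
a=snap('scene','a.png');b=snap('side','b.png')
s=manip.sense();print(s['t'],s['tool_rot'],s['force'],a['fx'])
E
```

```text
0.1 [ 2.24944943e-01  9.74370974e-01 -9.06494514e-04 -3.95652008e-04] [ 0.13343885 -0.11791626 -0.3598959 ] 529.1679424701764
```

View pics/a.png

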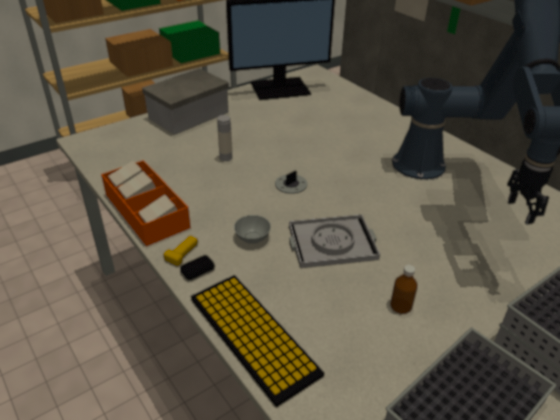

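View pics/b.png

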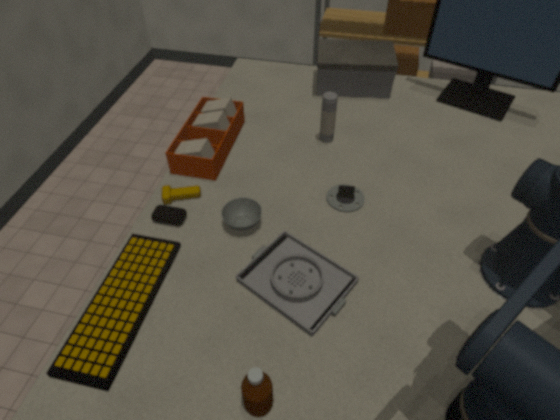

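Scene image: retainer at (291,183) with its fin up, well at (333,238). Side image: retainer at (346,198), well at (297,278). The bottle, can and bowl are visible and stand clear of both.

Run:
```python
from h import *
a=load('a.png');b=load('b.png')
for n,pa,pb,z in [('ret',(291,184),(345.5,199),.006),('well',(333,239),(297,279),.025),('can',(225,158),(327,139),0),('bowl',(253,230),(241,215),.05),('bottle',(403,306),(257,408),0)]:
    print(n,at(a,*pa,z).round(4),at(b,*pb,z).round(4))
w=manip.snapshot('wrist');print(np.array(w['mount']).round(3),w['fx'],w['cx'],w['cy'])
s=manip.sense();print(s['tcp_pos'],Ro.from_quat(s['tool_rot']).as_matrix().round(3))
for n in 'ab':
    im=cv2.imread(f'pics/{n}.png');x,y=(291,210) if n=='a' else (320,240)
    cv2.imwrite(f'pics/{n}c.png',cv2.resize(im[y-60:y+60,x-70:x+90],None,fx=5,fy=5,interpolation=cv2.INTER_CUBIC))
```

```text
ret [ 0.4988 -0.173   0.006 ] [ 0.4917 -0.1712  0.006 ]
well [0.5892 0.1681 0.025 ] [0.5777 0.1665 0.025 ]
can [ 0.6007 -0.4731  0.    ] [ 0.5956 -0.4693  0.    ]
bowl [0.7891 0.0088 0.05  ] [0.7757 0.004  0.05  ]
bottle [0.5951 0.4829 0.    ] [0.5981 0.4892 0.    ]
[[-0.    -0.965 -0.261  0.067]
 [ 1.    -0.    -0.     0.   ]
 [ 0.    -0.261  0.965 -0.178]
 [ 0.     0.     0.     1.   ]] 365.45391177019565 276.0443371348259 207.76740318720724
[0.27360761 0.56126533 0.19287146] [[-0.899  0.438 -0.001]
 [ 0.438  0.899 -0.001]
 [ 0.    -0.002 -1.   ]]
```

>>> step_arm(
  commands=[-0.045,-0.022,0,0,0,0,-0.09,-0.044,0,0,0,0,-0.135,-0.066,0,0,0,0,-0.18,-0.088,0,0,0,0,-0.225,-0.11,0,0,0,0,-0.27,-0.131,0,0,0,0,-0.315,-0.153,0,0,0,0,-0.36,-0.175,0.01,0,0,0,-0.4,-0.195,0.02,0,0,0,-0.42,-0.22,0.03,0,0,0],
)

```text
t: 1.15
tcp_pos: [0.5586, 0.1773, 0.1633]
tool_rot: [0.226, 0.974, 0.0, 0.002]
force: [-0.4, 0.0, 1.0]
finger_gap: 1.004
gripper_force: 0.0
```

Run:
```python
from h import *
d=snap('wrist','w1.png');s=d['s'];print(s['t'],s['tcp_pos'],Ro.from_quat(s['tool_rot']).as_matrix().round(4),s['q'],s['qd'])
im=d['pixels'];cv2.imwrite('pics/w1b.png',cv2.resize(im,(800,600),interpolation=cv2.INTER_CUBIC))
```

```text
1.15 [0.55855778 0.17734282 0.16327111] [[-0.8979  0.4402  0.0034]
 [ 0.4402  0.8979 -0.    ]
 [-0.0031  0.0015 -1.    ]] [ 1.17126781e-01  5.10014616e-01  1.56694940e+00 -4.96164042e-04
  1.06123782e+00 -9.97581702e-01] [-0.5366144   0.06197812  0.24533206  0.01437953 -0.24977055 -0.5409182 ]
```

View pics/w1b.png

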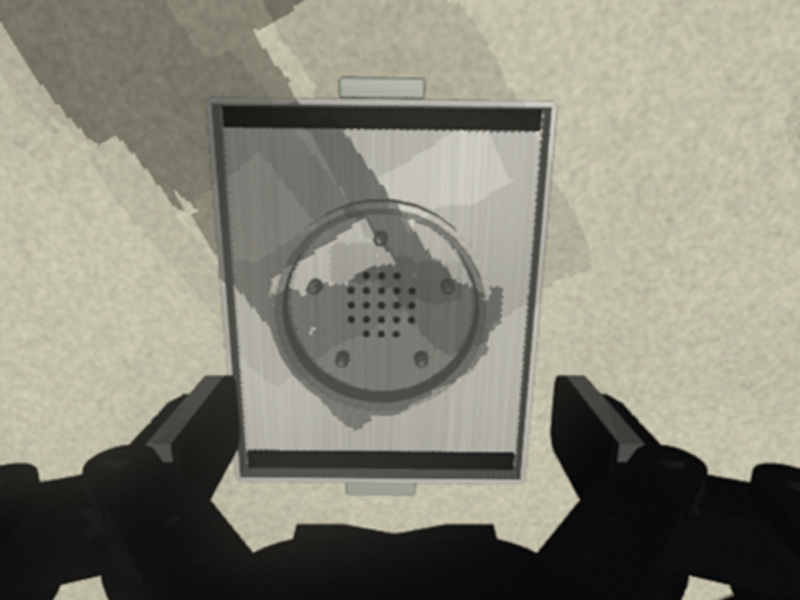

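The five studs are clear at about (381,239), (448,287), (421,360), (342,360) and (315,287) on the 800-px scale. The arm was still moving, so I'll take a settled enlarged crop.

Run:
```python
from h import *
manip.snapshot('wrist');manip.snapshot('wrist')
d=snap('wrist','w2.png');s=d['s'];print(s['t'],s['tcp_pos'],s['qd'].__class__,np.round(s['qd'],3))
im=d['pixels'];cv2.imwrite('pics/w2c.png',cv2.resize(im[125:285,170:370],None,fx=3.75,fy=3.75,interpolation=cv2.INTER_CUBIC))
```

```text
1.3 [0.55482964 0.17784571 0.16243337] <class 'numpy.ndarray'> [ 0.055 -0.021 -0.004  0.019  0.005  0.008]
```

View pics/w2c.png

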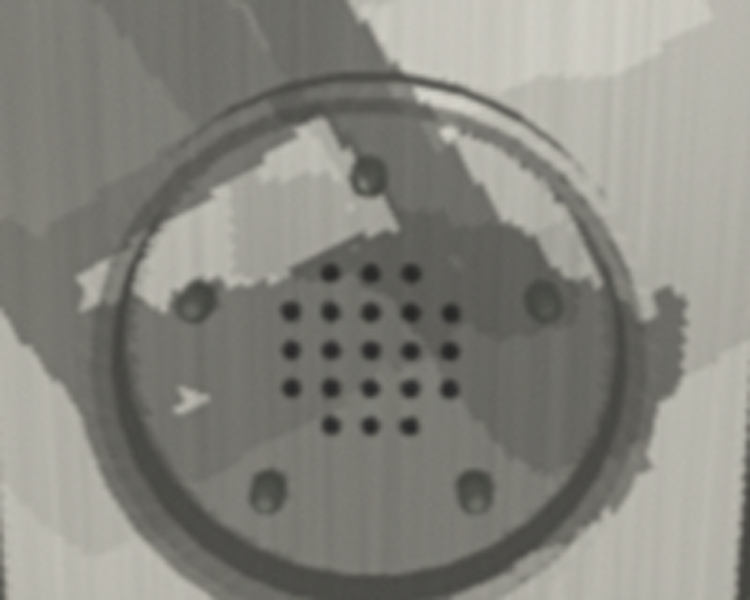

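Studs at crop pixels (369,176), (544,301), (475,492), (268,492) and (196,301). The drain grid is centred at (371,350).

Run:
```python
from h import *
d=load('w2.png')
p=[(369,176),(544,301),(475,492),(268,492),(196,301)]
f=lambda c,z:at(d,(c[0]+.5)/3.75-.5+170,(c[1]+.5)/3.75-.5+125,z)
c0=f((371,350),.012);print('grid',c0)
P=np.array([f(c,.018) for c in p]);c=P.mean(0);print(c)
D=(P-c)[:,:2];print(np.hypot(*D.T));an=np.degrees(np.arctan2(D[:,1],D[:,0]));print(an,np.mod(an,72))
s=d['s'];W=Ro.from_quat(s['tool_rot']).as_matrix();print(np.degrees(np.arctan2(W[1,0],W[0,0])))
print('to ret',W.T@(np.array([.495,-.172,.16])-s['tcp_pos']),s['q'])
```

```text
grid [0.5796967  0.15773015 0.012     ]
[0.57932094 0.15789713 0.018     ]
[0.04444579 0.04447292 0.04453799 0.04447193 0.04452392]
[ 153.87010787   81.84861269    9.80766035  -62.11870667 -134.28243556] [9.87010787 9.84861269 9.80766035 9.88129333 9.71756444]
153.76554250612637
to ret [-0.10098649 -0.34025314  0.00265665] [ 1.18414042e-01  5.09273895e-01  1.57135049e+00  1.85093943e-04
  1.06373135e+00 -9.94596379e-01]
```

>>> step_arm(
  commands=[-0.006,-0.03,0,0,0,0,-0.014,-0.07,0,0,0,0,-0.023,-0.115,0,0,0,0,-0.032,-0.16,0,0,0,0,-0.041,-0.205,0,0,0,0,-0.05,-0.25,0,0,0,0,-0.058,-0.29,0,0,0,0,-0.066,-0.325,0,0,0,0,-0.07,-0.34,0,0,0,0,-0.07,-0.34,0,0,0,0],
)

```text
t: 2.35
tcp_pos: [0.4694, -0.1572, 0.1642]
tool_rot: [0.226, 0.974, -0.0, 0.001]
force: [-0.1, 0.4, 0.4]
finger_gap: 0.999
gripper_force: 0.0
```

Run:
```python
from h import *
manip.snapshot('wrist')
d=snap('wrist','r1.png');s=d['s'];print(s['t'],s['tcp_pos'],np.round(s['qd'],3),np.round(s['q'],3))
M=np.array(d['mount']);im=d['pixels']
cv2.imwrite('pics/r1c.png',cv2.resize(im[105:305,155:405],None,fx=3,fy=3,interpolation=cv2.INTER_CUBIC))
```

```text
2.4 [ 0.46926664 -0.15579539  0.16404573] [ 0.031 -0.002  0.015  0.005  0.003  0.001] [-5.470e-01  3.950e-01  1.787e+00  1.000e-03  9.580e-01 -1.664e+00]
```

View pics/r1c.png

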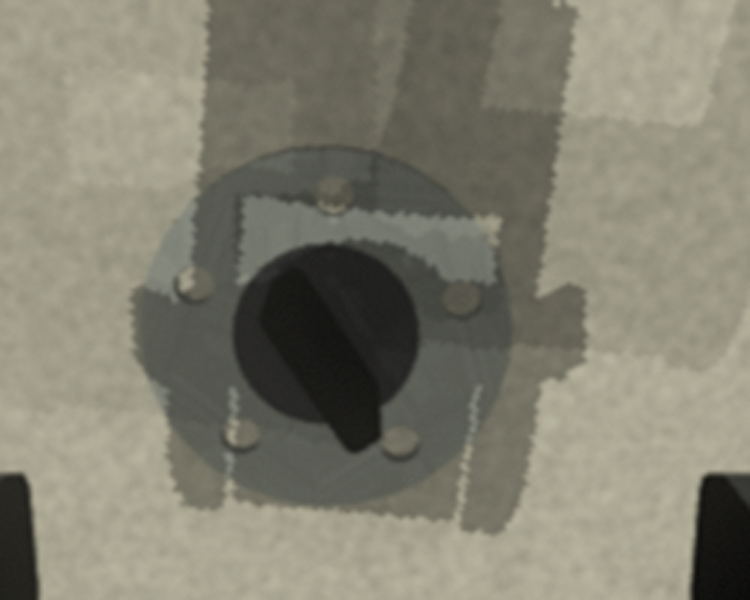

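Holes at crop pixels (334,195), (461,298), (400,442), (242,435) and (194,284). The fin runs toward hole (400,442).

Run:
```python
from h import *
d=load('r1.png')
p=[(334,195),(461,298),(400,442),(242,435),(194,284)]
f=lambda c,z:at(d,(c[0]+.5)/3-.5+155,(c[1]+.5)/3-.5+105,z)
P=np.array([f(c,.005) for c in p]);c=P.mean(0);print(c)
D=(P-c)[:,:2];print(np.hypot(*D.T));an=np.degrees(np.arctan2(D[:,1],D[:,0]));print(an,np.mod(an,72))
print('disc',(f((330,145),.006)+f((326,505),.006))/2,(f((147,325),.006)+f((511,325),.006))/2)
a,b=f((278,285),.052),f((366,440),.052);print(a,b,np.hypot(*(b-a)[:2]),np.degrees(np.arctan2(*(b-a)[1::-1])))
s=d['s'];W=Ro.from_quat(s['tool_rot']).as_matrix();print('toolx',np.degrees(np.arctan2(W[1,0],W[0,0])),W.T@(c-s['tcp_pos']),Ro.from_matrix(W).as_euler('xyz',degrees=True))
```

```text
[ 0.4927956  -0.18051263  0.005     ]
[0.04463148 0.04444047 0.04440217 0.04474636 0.04471224]
[ 150.34382028   79.07237717    6.60597039  -64.75481447 -137.24524777] [6.34382028 7.07237717 6.60597039 7.24518553 6.75475223]
disc [ 0.49278657 -0.17986448  0.006     ] [ 0.49055327 -0.17835641  0.006     ]
[ 0.46314615 -0.1786389   0.052     ] [ 0.51428575 -0.17692957  0.052     ] 0.05116816349811886 1.9143935947605872
toolx 153.97550040140686 [-0.03186687 -0.01198162  0.15906301] [1.79966141e+02 4.36690875e-02 1.53975500e+02]
```

>>> step_arm(
  commands=[-0.004,-0.001,0.01,0,0,-4,-0.009,-0.003,0.025,0,0,-9,-0.014,-0.005,0.04,0,0,-14,-0.019,-0.007,0.055,0,0,-20,-0.025,-0.009,0.07,0,0,-26,-0.029,-0.0107,0.08,0,0,-30,-0.031,-0.0114,0.086,0,0,-32.8,-0.031,-0.0114,0.088,0,0,-32.8,-0.031,-0.0114,0.088,0,0,-32.8,-0.031,-0.0114,0.088,0,0,-32.8],
  jaw=80,
)

```text
t: 3.45
tcp_pos: [0.492, -0.1792, 0.076]
tool_rot: [-0.06, 0.998, -0.0, 0.0]
force: [-0.1, -0.9, -0.7]
finger_gap: 0.8
gripper_force: 0.0
```

Run:
```python
from h import *
d=snap('wrist','r2.png');s=d['s'];W=Ro.from_quat(s['tool_rot']).as_matrix();print(s['t'],s['tcp_pos'],np.round(s['q'],3),np.degrees(np.arctan2(W[1,0],W[0,0])),s['force'])
im=d['pixels'];cv2.imwrite('pics/r2c.png',im)
```

```text
3.45 [ 0.49202221 -0.1792409   0.07599021] [-0.563  0.57   1.792  0.     0.779 -2.253] -173.15848465298825 [-0.10567529 -0.90531247 -0.73852008]
```

View pics/r2c.png

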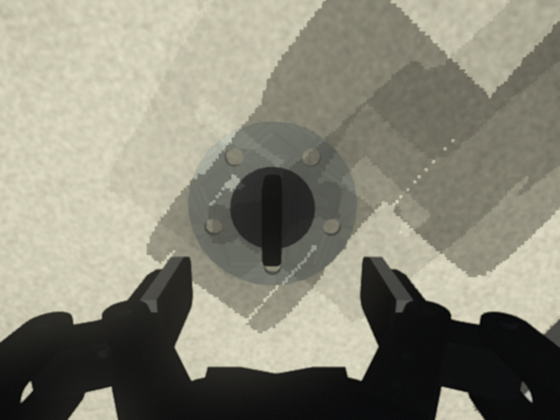

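The fin at (272,175–267) is parallel to the finger pads and centred between them. Next I'll go down and grip.

>>> step_arm(
  commands=[0,0,0.006,0,0,0,0,0,0.015,0,0,0,0,0,0.025,0,0,0,0,0,0.034,0,0,0,0,0,0.042,0,0,0,0,0,0.049,0,0,0,0,0,0.053,0,0,0,0,0,0.055,0,0,0,0,0,0.055,0,0,0,0,0,0.055,0,0,0],
)

```text
t: 4.5
tcp_pos: [0.4919, -0.1804, 0.0208]
tool_rot: [-0.059, 0.998, -0.0, 0.0]
force: [-0.5, 0.7, -0.9]
finger_gap: 0.797
gripper_force: 0.0
```

>>> step_arm(
  commands=[0,0,0,0,0,0,0,0,0,0,0,0,0,0,0,0,0,0,0,0,0,0,0,0,0,0,0,0,0,0,0,0,0,0,0,0,0,0,0,0,0,0,0,0,0,0,0,0,0,0,0,0,0,0,0,0,0,0,0,0],
  jaw=0,
  grip_force=60,
)

```text
t: 5.5
tcp_pos: [0.4917, -0.1802, 0.0206]
tool_rot: [-0.059, 0.998, 0.0, -0.0]
force: [-0.2, -0.3, 0.2]
finger_gap: 0.001
gripper_force: 0.0
```

The gripper shut on nothing, so I need to look.

Run:
```python
from h import *
d=snap('wrist','r3.png');e=snap('side','r3s.png');s=manip.sense();print(s['finger_gap'],s['gripper_force'],s['tcp_pos'],s['force'])
im=np.hstack([cv2.resize(d['pixels'][100:400,140:420],(400,429)),cv2.resize(e['pixels'][120:270,275:415],(400,429),interpolation=cv2.INTER_CUBIC)])
cv2.imwrite('pics/r3c.png',im)
```

```text
-0.000552923636418009 0.0 [ 0.49171818 -0.18023016  0.02060594] [-0.26790424 -0.2798642   0.09530633]
```

View pics/r3c.png

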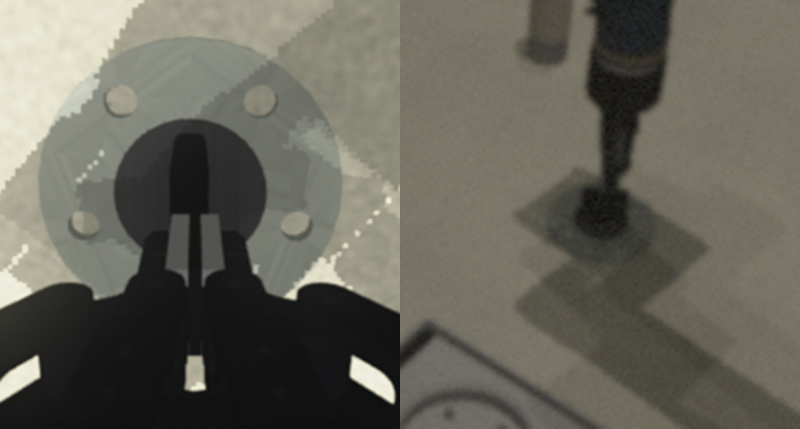

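The fingers look as though they ended above the fin or beyond it. I'll project the TCP and fin points into the side, scene and wrist images to check.

Run:
```python
from h import *
e=load('r3s.png');a=snap('scene','r3a.png');d=load('r3.png')
def proj(d,X):
    if 'mount' in d:
        M=np.array(d['mount']);W=Ro.from_quat(d['s']['tool_rot']).as_matrix()
        c=M[:3,:3].T@(W.T@(np.array(X)-d['s']['tcp_pos'])-M[:3,3])
    else: c=np.array(d['R'])@X+np.array(d['t'])
    return np.array([d['fx']*c[0]/c[2]+d['cx'],d['fy']*c[1]/c[2]+d['cy']])
t=np.array(d['s']['tcp_pos'])
for n,X in [('tcp',t),('fintop',[.492,-.18,.052]),('tcp+.1',t+[0,0,.1])]:
    print(n,proj(e,X).round(1),proj(a,X).round(1),proj(d,X).round(1))
out=[]
for g,dd in (('r3s.png',e),('r3a.png',a)):
    im=cv2.imread('pics/'+g);p=proj(dd,[.492,-.18,.04]).astype(int);print('corner',p-[33,45])
    c=cv2.resize(im[p[1]-45:p[1]+45,p[0]-33:p[0]+33],None,fx=6,fy=6,interpolation=cv2.INTER_CUBIC);out.append(cv2.convertScaleAbs(c,alpha=1.8,beta=15))
cv2.imwrite('pics/r3d.png',np.hstack(out))
```

```text
tcp [346.4 193.7] [291.4 179.2] [274.5 242.6]
fintop [347.3 186.4] [291.7 172.2] [274.6 268.7]
tcp+.1 [350.  169.4] [292.2 156.3] [272.8 381.6]
corner [313 144]
corner [258 129]
```

View pics/r3d.png

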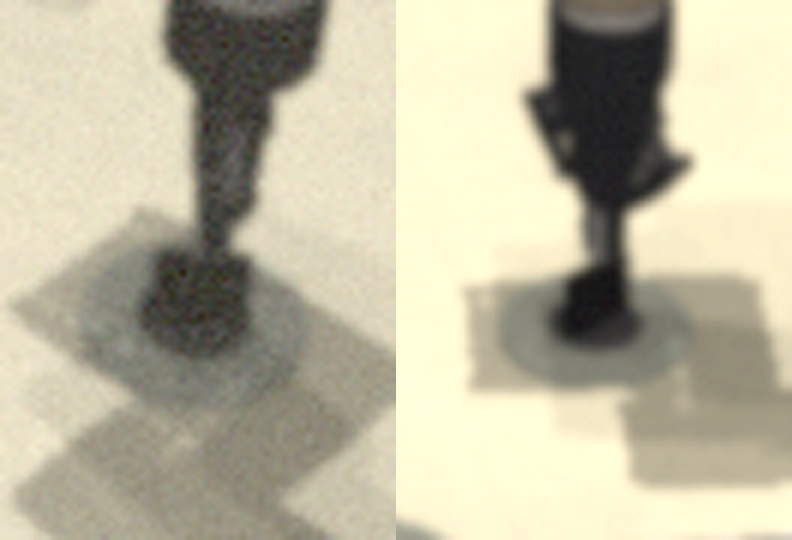

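Measured by camera depth, the visible fingertips lie about 34 mm short of the reported TCP: in every wrist view the pad spacing gives a depth of about 0.144 m. They therefore closed just above the fin. I'll open, go lower in small steps while watching the force, and grip again.

Run:
```python
from station import manip
print(manip.tcp_to_grasp,[x for x in dir(manip) if x[0]!='_'])
```

```text
0.0187 ['PlanningError', 'sense', 'sign_off', 'snapshot', 'tcp_to_grasp']
```

>>> step_arm(
  commands=[0,0,0,0,0,0,0,0,0,0,0,0,0,0,0,0,0,0,0,0,0,0,0,0,0,0,0,0,0,0,0,0,0.002,0,0,0,0,0,0.005,0,0,0,0,0,0.008,0,0,0,0,0,0.01,0,0,0,0,0,0.01,0,0,0],
  jaw=60,
)

```text
t: 6.65
tcp_pos: [0.4914, -0.1801, 0.0102]
tool_rot: [-0.059, 0.998, 0.0, -0.0]
force: [-0.1, -0.6, -0.8]
finger_gap: 0.601
gripper_force: 0.0
```

>>> step_arm(
  commands=[0,0,0.001,0,0,0,0,0,0.002,0,0,0,0,0,0.003,0,0,0,0,0,0.004,0,0,0,0,0,0.005,0,0,0,0,0,0.006,0,0,0,0,0,0.007,0,0,0,0,0,0.008,0,0,0,0,0,0.008,0,0,0,0,0,0.008,0,0,0],
)

```text
t: 7.65
tcp_pos: [0.4917, -0.1802, 0.0026]
tool_rot: [-0.059, 0.998, 0.0, -0.0]
force: [-0.0, 0.3, -0.8]
finger_gap: 0.602
gripper_force: 0.0
```

>>> step_arm(
  commands=[0,0,0,0,0,0,0,0,0,0,0,0,0,0,0,0,0,0,0,0,0,0,0,0,0,0,0,0,0,0,0,0,0,0,0,0,0,0,0,0,0,0,0,0,0,0,0,0,0,0,0,0,0,0,0,0,0,0,0,0],
  jaw=0,
  grip_force=20,
)

```text
t: 8.65
tcp_pos: [0.492, -0.1805, 0.0028]
tool_rot: [-0.059, 0.998, -0.0, 0.0]
force: [-0.1, -1.3, 3.1]
finger_gap: 0.131
gripper_force: 24.0
```

It gripped with a gap of 0.131, about 11 mm, which confirms the offset. I'll regrip about 14 mm deeper for a secure hold.

>>> step_arm(
  commands=[0,0,0,0,0,0,0,0,0,0,0,0,0,0,0,0,0,0,0,0,0.002,0,0,0,0,0,0.005,0,0,0,0,0,0.008,0,0,0,0,0,0.011,0,0,0,0,0,0.013,0,0,0,0,0,0.014,0,0,0,0,0,0.014,0,0,0],
  jaw=50,
)

```text
t: 9.65
tcp_pos: [0.4916, -0.1802, -0.0116]
tool_rot: [-0.059, 0.998, 0.0, -0.0]
force: [0.7, 0.3, 0.0]
finger_gap: 0.5
gripper_force: 0.0
```

>>> step_arm(
  commands=[0,0,0,0,0,0,0,0,0,0,0,0,0,0,0,0,0,0,0,0,0,0,0,0,0,0,0,0,0,0,0,0,0,0,0,0,0,0,0,0,0,0,0,0,0,0,0,0,0,0,0,0,0,0,0,0,0,0,0,0],
  jaw=0,
  grip_force=60,
)

```text
t: 10.65
tcp_pos: [0.4919, -0.1804, -0.0111]
tool_rot: [-0.059, 0.998, -0.0, 0.0]
force: [-0.6, -0.1, 5.1]
finger_gap: 0.13
gripper_force: 60.8
```

>>> step_arm(
  commands=[0,0,-0.002,0,0,0,0,0,-0.006,0,0,0,0,0,-0.014,0,0,0,0,0,-0.024,0,0,0,0,0,-0.034,0,0,0,0,0,-0.044,0,0,0,0,0,-0.054,0,0,0,0,0,-0.064,0,0,0,0,0,-0.07,0,0,0,0,0,-0.07,0,0,0],
)

```text
t: 11.65
tcp_pos: [0.4924, -0.1806, 0.0597]
tool_rot: [-0.059, 0.998, -0.001, 0.001]
force: [-0.0, -0.2, -3.1]
finger_gap: 0.125
gripper_force: 59.9
```

>>> step_arm(
  commands=[-0.004,0.01,0,0,0,0,-0.012,0.03,0,0,0,0,-0.025,0.065,0,0,0,0,-0.041,0.105,0,0,0,0,-0.056,0.145,0,0,0,0,-0.072,0.185,0,0,0,0,-0.087,0.225,0,0,0,0,-0.103,0.265,0,0,0,-1,-0.116,0.3,0,0,0,-2,-0.1235,0.3185,0,0,0,-3],
)

```text
t: 12.65
tcp_pos: [0.576, 0.1547, 0.0578]
tool_rot: [-0.087, 0.996, 0.0, -0.001]
force: [-0.2, -1.4, -2.2]
finger_gap: 0.127
gripper_force: 59.9
```

>>> step_arm(
  commands=[-0.002,0.005,0,0,0,0,-0.0029,0.0071,0,0,0,0,-0.0029,0.0071,0,0,0,0,-0.0029,0.0071,0,0,0,0,-0.0029,0.0071,0,0,0,0,-0.0029,0.0071,0,0,0,0,-0.0029,0.0071,0,0,0,0,-0.0029,0.0071,0,0,0,0,-0.0029,0.0071,0,0,0,0,-0.0029,0.0071,0,0,0,0],
)

```text
t: 13.65
tcp_pos: [0.5783, 0.1581, 0.0586]
tool_rot: [-0.085, 0.996, -0.0, 0.0]
force: [-0.2, -0.3, -3.7]
finger_gap: 0.127
gripper_force: 59.9
```

Run:
```python
from h import *
d=snap('wrist','p1.png');s=d['s'];W=Ro.from_quat(s['tool_rot']).as_matrix();print(s['t'],s['tcp_pos'],np.degrees(np.arctan2(W[1,0],W[0,0])),Ro.from_quat(s['tool_rot']).as_euler('xyz',degrees=True),s['force'],s['ft_torque'],s['finger_gap'])
cv2.imwrite('pics/p1c.png',cv2.resize(d['pixels'][60:360,80:480],(800,600),interpolation=cv2.INTER_CUBIC))
```

```text
13.65 [0.57831652 0.1581377  0.05861511] -170.20259222812697 [-1.79999529e+02  2.21270566e-03 -1.70202592e+02] [-0.21936793 -0.34823042 -3.70545968] [0.0466374  0.01943676 0.00189962] 0.12676840851728982
```

View pics/p1c.png

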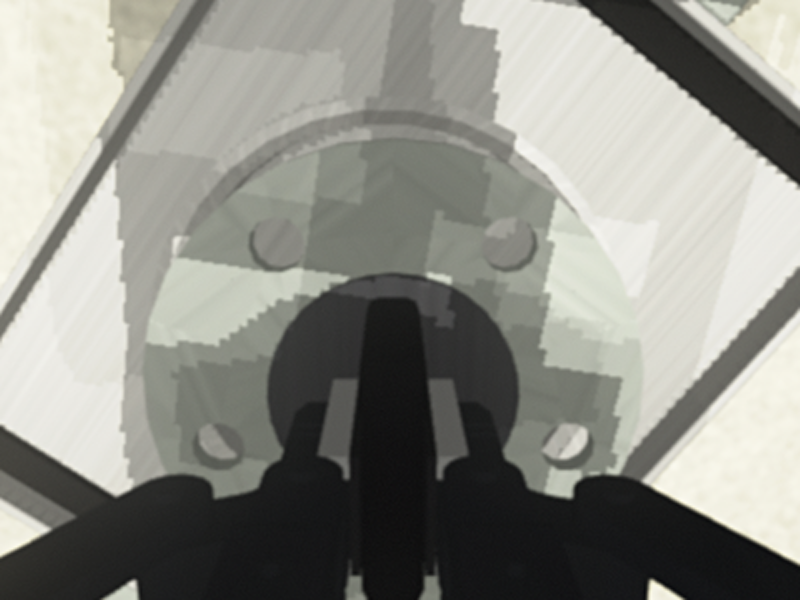

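The retainer is held level and symmetric about the tool (holes at (276,243), (510,243), (567,444), (218,444), axis at column 393). Next I'll check its centre.

Run:
```python
from h import *
from scipy.optimize import least_squares
d=load('p1.png')
p=[(276,243),(510,243),(567,444),(218,444)]
uv=[((c[0]+.5)/2-.5+80,(c[1]+.5)/2-.5+60) for c in p]
for z in (.072,.075,.078,.082):
    P=np.array([at(d,*q,z)[:2] for q in uv])
    g=lambda v:np.concatenate([(P[i]-v[:2]-v[3]*np.array([np.cos(v[2]+k),np.sin(v[2]+k)])) for i,k in enumerate(np.radians([216,144,72,288]))])
    r=min((least_squares(g,[.579,.158,a,.045]) for a in (.17,)),key=lambda r:r.cost)
    print(z,r.x[:2],np.degrees(r.x[2]),r.x[3],r.cost**.5)
```

```text
0.072 [0.57985409 0.15928711] 9.74169751666453 0.045240979221647326 0.0002365898830539557
0.075 [0.57862608 0.15907585] 9.74168997920097 0.044416215368839336 0.0002322767404860748
0.078 [0.57739806 0.15886459] 9.74168997898089 0.04359145150241287 0.00022796359806794602
0.082 [0.57576071 0.1585829 ] 9.74168997908443 0.04249176634717102 0.00022221274151043802
```

>>> step_arm(
  commands=[0,0,0.004,0,0,0,0,0,0.01,0,0,0,0,0,0.017,0,0,0,0,0,0.023,0,0,0,0,0,0.028,0,0,0,0,0,0.032,0,0,0,0,0,0.035,0,0,0,0,0,0.037,0,0,0,0,0,0.039,0,0,0,0,0,0.04,0,0,0],
)

```text
t: 14.7
tcp_pos: [0.5785, 0.1581, 0.0188]
tool_rot: [-0.085, 0.996, -0.0, 0.0]
force: [0.1, -1.7, 0.2]
finger_gap: 0.127
gripper_force: 60.5
```

>>> step_arm(
  commands=[0,0,0.0005,0,0,0,0,0,0.001,0,0,0,0,0,0.0015,0,0,0,0,0,0.002,0,0,0,0,0,0.0025,0,0,0,0,0,0.003,0,0,0,0,0,0.0035,0,0,0,0,0,0.004,0,0,0,0,0,0.0045,0,0,0,0,0,0.005,0,0,0],
)

```text
t: 15.7
tcp_pos: [0.5785, 0.1578, 0.0137]
tool_rot: [-0.085, 0.996, -0.0, 0.0]
force: [2.1, -5.3, 0.9]
finger_gap: 0.123
gripper_force: 60.3
```

>>> step_arm(
  commands=[-0.0002,-0.0004,0,0,0,0,-0.0004,-0.0008,0,0,0,0,-0.0004,-0.0009,0.0005,0,0,0,-0.0004,-0.0009,0.001,0,0,0,-0.0004,-0.0009,0.0015,0,0,0,-0.0004,-0.0009,0.002,0,0,0,-0.0004,-0.0009,0.0025,0,0,0,-0.0004,-0.0009,0.003,0,0,0,-0.0004,-0.0009,0.003,0,0,0,-0.0004,-0.0009,0.003,0,0,0],
)

```text
t: 16.7
tcp_pos: [0.5788, 0.1575, 0.0105]
tool_rot: [-0.085, 0.996, 0.0, -0.0]
force: [-0.5, 0.0, -2.4]
finger_gap: 0.129
gripper_force: 60.0
```

```bash
cat > s.py <<'E'
from h import *
s=manip.sense();print(np.round(s['tcp_pos'],4),np.round(s['force'],1),np.round(s['ft_torque'],2),Ro.from_quat(s['tool_rot']).as_euler('xyz',degrees=True).round(2))
E
python3 s.py
```

```text
[0.5788 0.1575 0.0105] [-0.5  0.  -2.4] [-0.01 -0.03 -0.01] [ 1.7998e+02 -1.0000e-02 -1.7021e+02]
```

There is no contact, and the underside is already below the stud tips, so the holes are on the studs. I'll continue down.

>>> step_arm(
  commands=[0,0,0.0006,0,0,0,0,0,0.0012,0,0,0,0,0,0.0018,0,0,0,0,0,0.0024,0,0,0,0,0,0.003,0,0,0,0,0,0.0036,0,0,0,0,0,0.0042,0,0,0,0,0,0.0048,0,0,0,0,0,0.0054,0,0,0,0,0,0.006,0,0,0],
)

```text
t: 17.7
tcp_pos: [0.5789, 0.1573, 0.0046]
tool_rot: [-0.085, 0.996, -0.0, 0.0]
force: [-0.9, 0.5, -2.3]
finger_gap: 0.127
gripper_force: 60.0
```

```bash
python3 s.py
```

```text
[0.5789 0.1573 0.0046] [-0.9  0.5 -2.3] [-0.02  0.02  0.03] [-180.     0.  -170.2]
```

>>> step_arm(
  commands=[0,0,0.0005,0,0,0,0,0,0.001,0,0,0,0,0,0.0015,0,0,0,0,0,0.002,0,0,0,0,0,0.0024,0,0,0,0,0,0.0028,0,0,0,0,0,0.0032,0,0,0,0,0,0.0035,0,0,0,0,0,0.0035,0,0,0,0,0,0.0035,0,0,0],
)

```text
t: 18.7
tcp_pos: [0.5789, 0.1573, 0.0011]
tool_rot: [-0.085, 0.996, 0.0, -0.0]
force: [-0.4, 0.3, -2.3]
finger_gap: 0.127
gripper_force: 60.0
```

>>> step_arm(
  commands=[0,0,0.0002,0,0,0,0,0,0.0004,0,0,0,0,0,0.0006,0,0,0,0,0,0.0007,0,0,0,0,0,0.0008,0,0,0,0,0,0.0009,0,0,0,0,0,0.001,0,0,0,0,0,0.001,0,0,0,0,0,0.001,0,0,0,0,0,0.001,0,0,0],
)

```text
t: 19.7
tcp_pos: [0.5789, 0.1573, 0.0009]
tool_rot: [-0.085, 0.996, -0.0, 0.0]
force: [-1.2, 0.1, 6.2]
finger_gap: 0.128
gripper_force: 61.0
```

The floor contact is at the expected height with 6 N. Now I'll release.

>>> step_arm(
  commands=[0,0,0,0,0,0,0,0,0,0,0,0,0,0,0,0,0,0,0,0,0,0,0,0,0,0,0,0,0,0,0,0,0,0,0,0,0,0,0,0,0,0,0,0,0,0,0,0,0,0,0,0,0,0,0,0,0,0,0,0],
  jaw=45,
)

```text
t: 20.7
tcp_pos: [0.5788, 0.1573, 0.0001]
tool_rot: [-0.085, 0.996, 0.0, -0.0]
force: [-0.6, 0.1, 0.2]
finger_gap: 0.452
gripper_force: 0.0
```

>>> step_arm(
  commands=[0,0,-0.004,0,0,0,0,0,-0.012,0,0,0,0,0,-0.025,0,0,0,0,0,-0.04,0,0,0,0,0,-0.06,0,0,0,0,0,-0.08,0,0,0,0,0,-0.1,0,0,0,0,0,-0.12,0,0,0,0,0,-0.13,0,0,0,0,0,-0.13,0,0,0],
)

```text
t: 21.7
tcp_pos: [0.5803, 0.1575, 0.1327]
tool_rot: [-0.085, 0.996, -0.0, 0.002]
force: [0.2, 0.6, -1.1]
finger_gap: 0.449
gripper_force: 0.0
```

```bash
python3 - <<'E'
from h import *
d=snap('wrist','f.png');e=snap('scene','fs.png')
im=np.hstack([cv2.resize(d['pixels'][60:330,130:430],(480,432),interpolation=cv2.INTER_CUBIC),cv2.resize(e['pixels'][130:320,200:340],(318,432),interpolation=cv2.INTER_CUBIC)])
cv2.imwrite('pics/fc.png',im)
E
python3 s.py
```

```text
[0.5785 0.1573 0.1302] [-1.  -0.8 -0.4] [0.01 0.01 0.03] [ 1.800e+02 -1.000e-02 -1.702e+02]
```

View pics/fc.png

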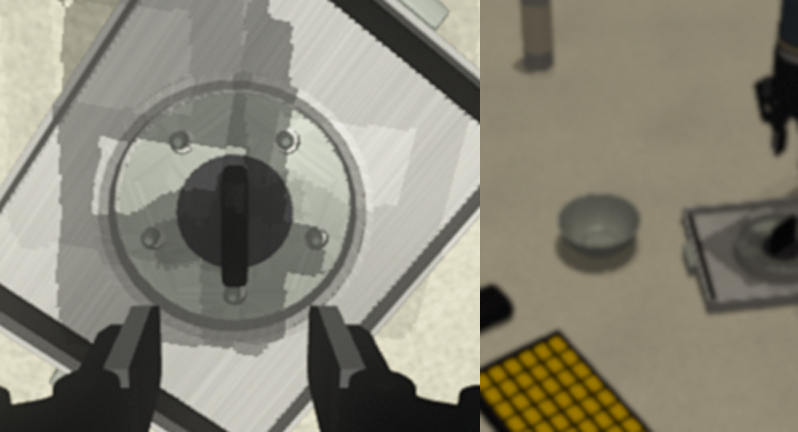

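The retainer lies flat and concentric in the well, with studs showing through all five holes at (180,142), (286,141), (316,238), (151,238) and (235,293). The bowl and can have not moved and the gripper is clear.

```bash
python3 -c "
from station import manip
print(manip.sign_off())"
```

```text
the job is handed in; nothing more can be done
None
```

The retainer lies flat on the floor of the well with all five studs through its holes; it is released, the gripper is clear, and the job is handed in after about 22 s of robot time, with about 6 N at floor contact.

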